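Press a bush to its groove and hold the press down

TASK

Lay the link arm on the work plate of the arbor press and slide its large eye in under the ram until it is home against both stop pins, then let go of it. Then pull the press lever down by its ball end until the ram has pressed the bush in so far that the groove round it is level with the top face of the eye, and keep the lever there: finish still holding the lever down, because the retaining compound has to take. Leave the other things on the bench where they are.

Things in the scene. Friction and masses are not known exactly. Their poses are not given: they have to be found in the camera images.
- press: Hand arbor press, blue casting and bare steel, bolted down: base 230 x 150 mm, column at +x 75 to 150 mm, 265 mm high overall; head 56 mm wide overhanging the plate, its underside 150 mm up. Origin: on the bench below the ram's axis, z up; the open front faces -x, the lever is on the +y side, the -y side is free. Steel work plate: top 30 mm above the bench, x -75 to +60, y -75 to +75 mm.
- seat (a point): Point on the work plate's top, on the ram's axis, where the centre of the eye's underside must come; axes as the press. Two upright stop pins, 12 mm across and 20 mm high, stand in the plate at press x +-20.5, y +20.5 mm from it: the 46 mm eye, pushed along +y from the free -y side, comes to rest against both right under the ram.
- ram (a joint): Ram, square steel bar 25 mm with a round nose 36 mm across: travel downwards in m, 0 at the top. It is geared to the lever: 22 mm per rad of lever. The bar stands out of the head up to 333 mm above the bench; the head reaches 43 mm in front of the ram axis (press -x).
- ram_nose (a point): Centre of the nose's flat underside: 56 mm above the work plate at rest (12 mm clear over the bush).
- lever (a joint): Press lever, rad: 0 at its upper stop, where a spring always returns it; grows to at most 1.5 as the ball is pulled down. At 1.045 the ram nose is 33 mm above the plate, so the bush groove is level with the eye's face. Takes 6 N at the ball to start, 9 N near the mark, and 4 N more while the bush moves.
- lever_ball (a point): Centre of the black 32 mm ball on the long end of the lever (12 mm bar), the part to pull. It circles in the press's x-z plane, 180 mm from a pivot at press x 22, y 58, z 205 mm; it points to -x, raised above level by 0.70 rad minus the lever value: 321 mm above the bench at rest, 144 mm at the mark. The short rear end has a 22 mm ball.
- link: Loose aluminium link arm lying flat, 0.4 kg: large eye 46 mm across, 28 mm high, a brass bush standing out of its top; small eye 36 mm across, 26 mm high, 135 mm away; between them a web with flat sides 24 mm wide and 20 mm high, flush with the underside, best gripped 100 mm from the large eye's centre. Origin: centre of the large eye's underside; +x points to the small eye, z up.
- bush (a joint): Brass bush, 28 mm across, pressed stiffly (35 N) into the large eye: depth in m from as-supplied; starts at 0 to 0.004, grows as it goes in; 0.011 = its dark groove (5 mm below its top) is level with the eye's top face. It does not come back out.
- bush_top (a point): Centre of the bush's top end: 44 mm above the link's underside at bush 0, 33 mm when the groove is level.
- weight: Bystander: steel weight 84 mm across, 58 mm high, with an upright stud to 133 mm. Origin under its centre.
- spacer: Bystander: dark steel spacer ring 48 mm across, 22 mm high. Origin under its centre.
- chalk: Bystander: stick of chalk 75 x 16 x 16 mm. Origin under its centre.
Mind the look-alikes: they are no part of the job. There is more than one size of the link; the one meant has the size given above.

How it is judged:
By the outcome, as a careful person would: the job done as asked, in the order asked, and still so for the second after the job is handed in, while the arm keeps its last pose, push and grip.
It also fails if it takes over 61 s, if anything falls off the work surface, if the arm or the gripper's body presses on something with over 40 N, if the wrist force passes 120 N, or if a joint passes its speed limit or range.

ROBOT

A 6-joint arm with a two-finger parallel gripper is mounted at the origin on the work surface. World frame = base frame: x ahead of the robot, y to its left, z up, the work surface at z = 0. Lengths are in m, angles in degrees, forces in N, time in s.
With the tool pointing down it reaches from about 0.375 to 0.825 m from the base axis. Payload 5.5 kg.
Tool frame: the origin (TCP) lies on the centre line of the jaws, within the pads' length; the fingertips stand manip.tip_extent ahead of it and the grasp point (between the pads) lies 3 mm ahead of it (manip.tip_extent is the distance from the TCP to the fingertips, in m); z points along the fingers, y is the direction in which the jaws open and shut (so a half turn about z gives the same grasp; the last joint's range is limited). The gripper opens to 85 mm and grips with 20 to 120 N. Pads are 22 mm wide; open, the fingers measure 114 mm over their backs; the gripper's body (76 mm by 85 mm) begins 54 mm behind the grasp point. The pads swing forward as they close: fully open they stand 13 mm farther back than shut.
Start: joints at [63.598, 17.962, -2.699, 69.339, 0, 90], TCP at [0.267, 0.537, 0.253] pointing down, gripper open.
Joint ranges: [-152.73, 152.73], [-39.44, 99.34], [-58.76, 71.6], [-118.89, 123.64], [-81.53, 83.1], [-180, 180]. Speed limits (degrees/s): [136.94, 136.94, 172.46, 180, 180, 180].

INTERFACE

Orientations are given as [roll, pitch, yaw] about the fixed x, y, z axes, in that order (R = Rz(yaw) Ry(pitch) Rx(roll)).
In Python, from bench import manip, optics gives the robot as it stands. Calls block until the motion is done:
- manip.movep(position, orientation): joint-space move of the TCP to a pose.
- manip.line_to(position, attitude=None, speed=0.15, f_stop=None): straight line of the TCP; attitude=None keeps the orientation; speed is the mean speed in m/s. With f_stop (N) it stops when the force on the tool has changed by that much, and returns True; else False.
- manip.move_j(angles): joint-space move.
- manip.release() and manip.close_gripper(strength=None): open the fingers fully, or close them until they stop; strength is the grip in N (None keeps the last).
- manip.hold(seconds).
- manip.ik(position, orientation): joint angles nearest the present ones, or None.
- manip.read_state(): the state.
- optics.snapshot(name): name is "scene" or "top" or "wrist"; returns a dict with "frame" (384x512x3 uint8, red, green, blue), "camera_matrix" (3x3 intrinsics, pixels), "k1" (the pictures are not rectified: a ray, as slopes to the right and down, at radius r is drawn at 1 + k1 r^2 times it, then the intrinsics apply), "pose" (4x4, takes a point from camera to world coordinates). Camera axes: x right, y down, z forward; pixel columns grow to the right and rows downward; lengths in m; the calibration is good to about 2 mm. A picture is of the moment at which its call begins. There is no depth.
A pose or a line that the arm cannot do raises manip.PlanningError and nothing moves.
- manip.job_done(): hands the job in, once; it reports no verdict.
The state is a dict: "clock": time; "joint_positions": joint angles; "qvel": joint speeds; "tau": joint torques, N m; "ee_pos": TCP position; "eef_rot": TCP orientation; "ft_force": force on the tool from outside, world axes, zero at the start; "wrist_torque": the same for the moment, N m; "gripper_width": opening from 0.0 (shut) to 1.0 (fully open).
Only numpy, scipy, OpenCV 4.12 (cv2) and the standard library are available. Lean on these libraries where they do the work, as an engineer would, in place of code of your own. Each camera call takes 0.05 s, during which the arm holds its last target.

## Working session

There is one attempt and no reset: what is moved stays moved. The work goes in short steps, each a Python script; the robot and the scene stay as the last script left them, time stands still between calls to the robot, and variables do not carry over. Pictures are saved under pics/ and viewed, and the job is handed in when it is done.

```bash
ls; mkdir -p pics; python3 - <<'E'
from bench import manip, optics
import cv2,numpy as np
s=manip.read_state();print(s['clock'],s['ee_pos'],s['eef_rot'],s['ft_force'],manip.tip_extent)
for n in ['scene','top','wrist']:
    d=optics.snapshot(n);cv2.imwrite(f'pics/{n}0.png',d['frame'][:,:,::-1]);np.savez(f'{n}0.npz',**d)
    print(n,d['camera_matrix'].tolist(),d['k1'],np.round(d['pose'],3).tolist())
E
```

```text
pics
0.0 [0.26655742 0.53692989 0.25241397] [-1.79900146e+02  6.76528485e-05  1.53599131e+02] [ 0.94642463  0.0129049  -0.42203112] 0.022
scene [[367.50151119209283, 0.0, 258.5033326784365], [0.0, 367.50151119209283, 190.7372346924505], [0.0, 0.0, 1.0]] -0.08805869776850263 [[-0.249, 0.583, -0.774, 1.398], [0.968, 0.158, -0.193, 0.251], [0.009, -0.797, -0.604, 0.801], [0.0, 0.0, 0.0, 1.0]]
top [[449.0723946488611, 0.0, 258.61136908931246], [0.0, 449.0723946488611, 192.30775112026598], [0.0, 0.0, 1.0]] -0.10513036066313404 [[-0.023, -0.978, 0.209, 0.291], [-1.0, 0.023, -0.002, 0.05], [-0.002, -0.209, -0.978, 1.69], [0.0, 0.0, 0.0, 1.0]]
wrist [[267.4530798545823, 0.0, 255.13180535812535], [0.0, 267.4530798545823, 189.11079630758678], [0.0, 0.0, 1.0]] -0.007330438962189462 [[0.446, 0.847, 0.287, 0.193], [0.895, -0.422, -0.146, 0.575], [-0.003, 0.323, -0.947, 0.374], [0.0, 0.0, 0.0, 1.0]]
```

View pics/scene0.png

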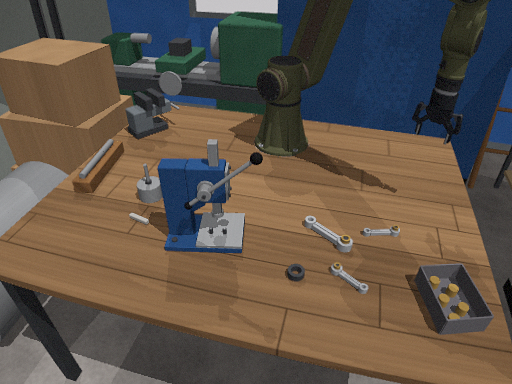

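View pics/top0.png

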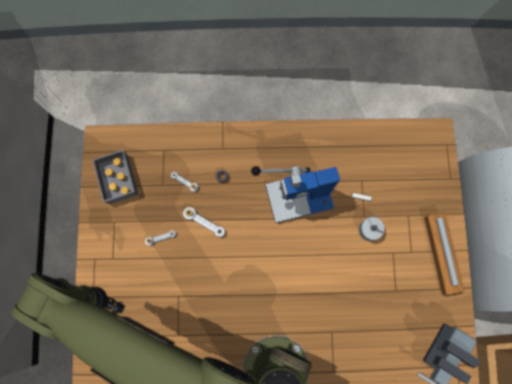

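View pics/wrist0.png

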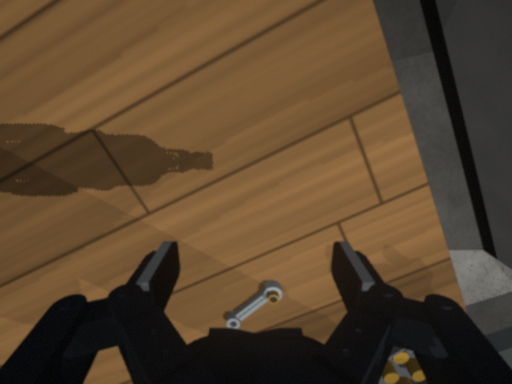

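Candidates for the link are the large one at top (204,222) / scene (328,233), and smaller ones at top (184,181) / scene (349,278) and top (160,238) / scene (382,231). The large one spans about 37 px, roughly 135 mm; the others about 84 mm. I'll check it in close crops.

```bash
cat > h.py <<'E'
import numpy as np, cv2
def ray(d,uv):
    K=d['camera_matrix'];k=float(d['k1']);T=d['pose']
    p=np.array([(uv[0]-K[0,2])/K[0,0],(uv[1]-K[1,2])/K[1,1]])
    q=cv2.undistortPoints(np.array([[uv]],float),K,np.array([k,0,0,0.]))[0,0]
    v=T[:3,:3]@np.array([q[0],q[1],1.]);return T[:3,3],v/np.linalg.norm(v)
def onz(d,uv,z):
    o,v=ray(d,uv);return o+v*(z-o[2])/v[2]
def proj(d,P):
    T=d['pose'];c=T[:3,:3].T@(np.asarray(P)-T[:3,3]);x=c[:2]/c[2];x=x*(1+float(d['k1'])*(x@x))
    K=d['camera_matrix'];return np.array([K[0,0]*x[0]+K[0,2],K[1,1]*x[1]+K[1,2]])
def tri(d1,a,d2,b):
    o1,v1=ray(d1,a);o2,v2=ray(d2,b)
    s=np.linalg.lstsq(np.c_[v1,-v2],o2-o1,rcond=None)[0]
    p,q=o1+s[0]*v1,o2+s[1]*v2
    return (p+q)/2,np.linalg.norm(p-q)
def crop(d,x0,y0,w,h,f,name):
    c=d['frame'][y0:y0+h,x0:x0+w,::-1];cv2.imwrite(name,cv2.resize(c,None,fx=f,fy=f,interpolation=cv2.INTER_NEAREST))
E
python3 - <<'E'
from h import *
t=dict(np.load('top0.npz'));s=dict(np.load('scene0.npz'))
crop(t,140,150,100,75*1+25,6,'pics/c1.png');crop(t,240,150,100,80,8,'pics/c2.png')
crop(s,280,200,130,100,6,'pics/c3.png');crop(s,155,135,110,120,5,'pics/c4.png')
E
```

```text
(no output)
```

View pics/c1.png

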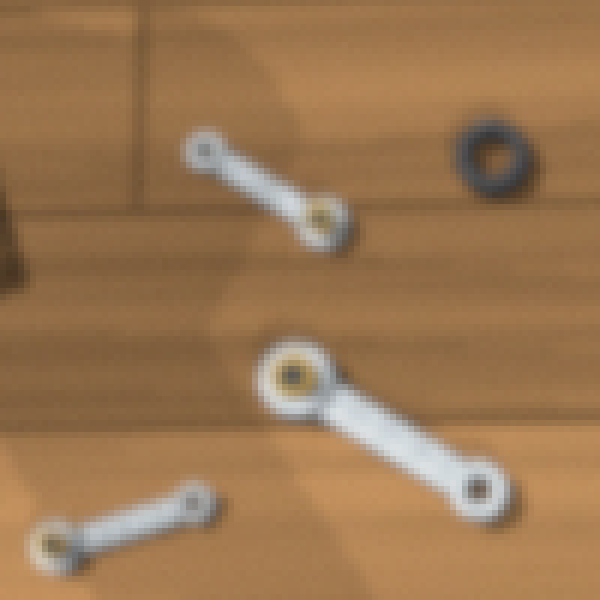

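View pics/c2.png

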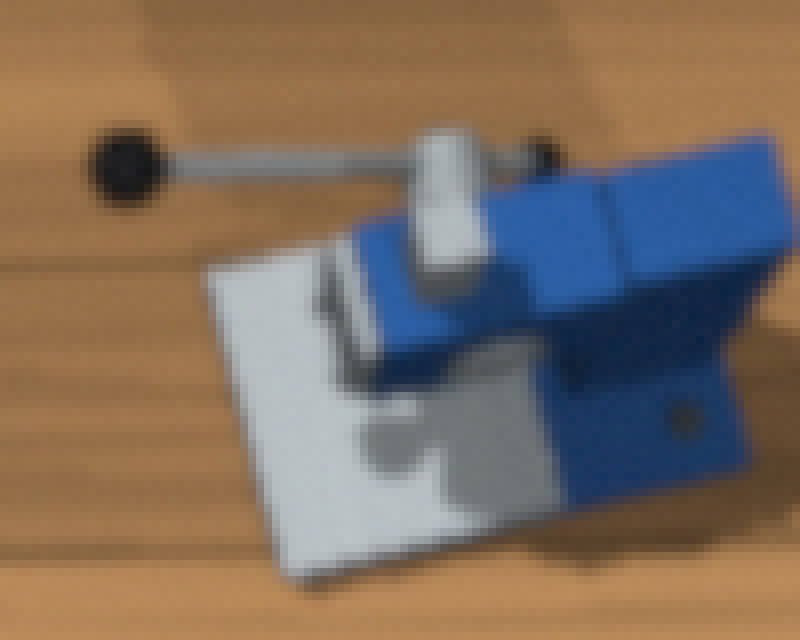

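View pics/c3.png

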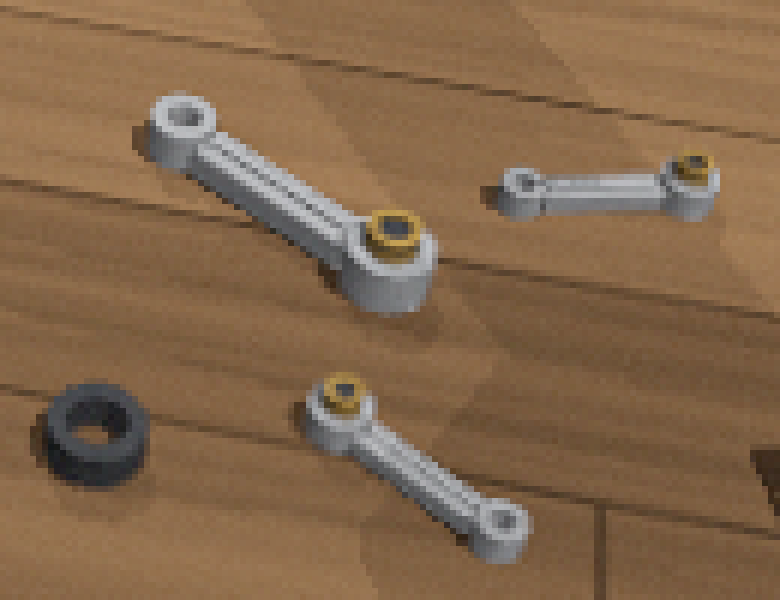

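View pics/c4.png

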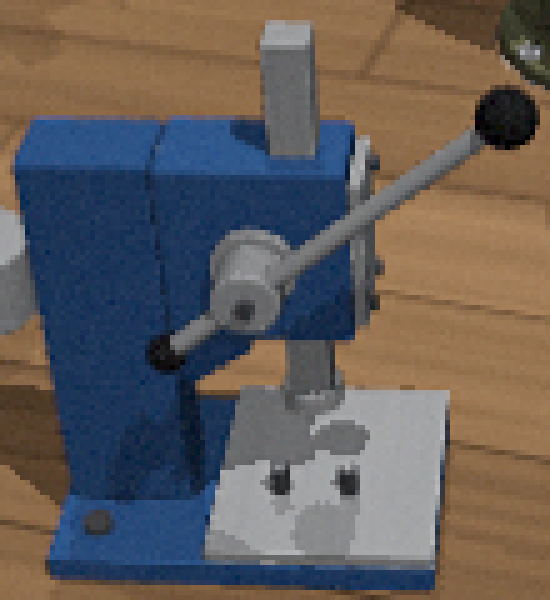

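```bash
python3 - <<'E'
from h import *
np.set_printoptions(precision=4,suppress=True)
t=dict(np.load('top0.npz'));s=dict(np.load('scene0.npz'))
c=lambda x,y,x0,y0,f:(x0+x/f-.5,y0+y/f-.5)
bt=c(293,376,140,150,6);bs=c(396,228,280,200,6)
et=c(478,488,140,150,6);es=c(184,115,280,200,6)
print('bush',tri(t,bt,s,bs),onz(t,bt,.042),onz(s,bs,.042))
print('small',tri(t,et,s,es),onz(t,et,.026),onz(s,es,.026))
print('ball',tri(t,c(127,168,240,150,8),s,c(507,118,155,135,5)))
A,B,C=[c(*p,155,135,5) for p in[(448,392),(436,562),(206,556)]]
a,b=[c(*p,240,150,8) for p in[(208,268),(290,580)]]
P=[onz(s,p,.03)[:2] for p in(A,B,C)];Q=[onz(t,p,.03)[:2] for p in(b,a)]
print(P,Q,tri(t,b,s,A),tri(t,a,s,B))
for X in(P,Q):
  d=X[1]-X[0];print(np.linalg.norm(d),np.degrees(np.arctan2(d[1],d[0])))
E
```

```text
bush (array([0.5744, 0.3117, 0.0368]), np.float64(0.0026791932786124984)) [0.5736 0.3096 0.042 ] [0.5798 0.3127 0.042 ]
small (array([0.5033, 0.1971, 0.0248]), np.float64(0.001739750824085492)) [0.5033 0.1962 0.026 ] [0.5045 0.1981 0.026 ]
ball (array([0.6541, 0.0561, 0.3197]), np.float64(0.0019234408818883837))
[array([ 0.5364, -0.0117]), array([0.6835, 0.0238]), array([ 0.7139, -0.1067])] [array([ 0.5311, -0.0154]), array([0.6812, 0.0189])] (array([ 0.5314, -0.0144,  0.0254]), np.float64(0.002392107229439537)) (array([0.6813, 0.0209, 0.0273]), np.float64(0.004258512170082694))
0.15127958718143047 13.567992209609374
0.15405425561877067 12.870478160212842
```

The crops confirm the large link: bush at top (188,212) / scene (345.5,237.5), small eye at top (219,231), eyes about 135 mm apart. Next I hover over it for a close check.

```bash
python3 - <<'E'
from h import *
from bench import manip,optics
np.set_printoptions(precision=4,suppress=True)
L=np.array([.5745,.311]);S=np.array([.5037,.197]);u=(S-L)/np.linalg.norm(S-L);yaw=np.degrees(np.arctan2(u[1],u[0]))
g=L+.1*u;print(g,yaw)
print(manip.ik([*g,.15],[180,0,yaw]),manip.ik([*g,.026],[180,0,yaw]))
manip.movep([*g,.15],[180,0,yaw])
d=optics.snapshot('wrist');np.savez('w1.npz',**d);cv2.imwrite('pics/w1.png',d['frame'][:,:,::-1])
s=manip.read_state();print(s['clock'],s['ee_pos'],s['eef_rot'],s['ft_force'],s['joint_positions'],d['pose'])
print(proj(d,[*L,.042]),proj(d,[*S,.026]))
E
```

```text
[0.5217 0.226 ] -121.84245725998518
[ 23.4252  18.1495 -16.3748  55.4757   0.     -34.7324] [ 23.4252  25.5475 -24.0123  40.4402   0.     -34.7324]
2.0833 [0.5217 0.2266 0.1502] [-179.9924    0.0245 -121.8125] [ 0.3763 -0.3443  0.3146] [ 23.4772  18.1427 -16.3561  55.4767   0.0077 -34.7103] [[-0.8487  0.5006  0.1707  0.4789]
 [ 0.5289  0.804   0.2717  0.157 ]
 [-0.0012  0.3209 -0.9471  0.2719]
 [ 0.      0.      0.      1.    ]]
[255.7156 283.9399] [255.5743 152.1299]
```

View pics/w1.png

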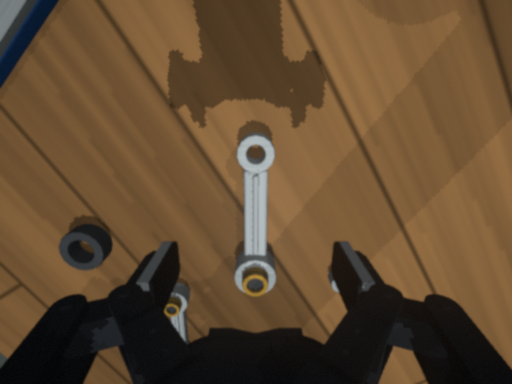

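The wrist view shows the large link centred between the fingers, with the small eye at (256,154) and the brass bush at (257,284), within 2 px of prediction. The small link is off to the left at (178,310), clear of the fingers' path. Grasping now.

```bash
python3 - <<'E'
from h import *
from bench import manip,optics
np.set_printoptions(precision=4,suppress=True)
s=manip.read_state();p=s['ee_pos']
d=dict(np.load('w1.npz'));print(onz(d,(256,154),.026),onz(d,(257,284),.042))
g=[.5217,.226]
print(manip.line_to([*g,.027],speed=.12,f_stop=8))
manip.close_gripper(50)
s=manip.read_state();print(s['clock'],s['ee_pos'],s['gripper_width'],s['ft_force'])
manip.line_to([*g,.11],speed=.12)
s=manip.read_state();print(s['clock'],s['ee_pos'],s['gripper_width'],s['ft_force'])
# view of press from in front/side, on the way: hover well on free side
ey=np.array([np.cos(np.radians(13.3)),np.sin(np.radians(13.3))]);ex=np.array([ey[1],-ey[0]]);O=np.array([.625,-.0685])
q=O-.160*ey
manip.movep([*q,.12],[180,0,-166.7])
s=manip.read_state();print(s['clock'],s['ee_pos'],s['gripper_width'],s['ft_force'],s['eef_rot'])
for n in['wrist','scene','top']:
    d=optics.snapshot(n);np.savez(n+'2.npz',**d);cv2.imwrite(f'pics/{n}2.png',d['frame'][:,:,::-1])
d=dict(np.load('scene2.npz'));crop(d,155,135,130,120,6,'pics/s2c.png')
d=dict(np.load('top2.npz'));crop(d,240,150,100,100,6,'pics/t2c.png')
E
```

```text
[0.5043 0.1987 0.026 ] [0.5734 0.3118 0.042 ]
False
3.85 [0.5218 0.2262 0.0274] 0.2644307078893256 [-1.1737  0.2115  4.2152]
4.6917 [0.5209 0.2256 0.109 ] 0.2643179775758814 [ 0.0967  0.1176 -5.6538]
5.9583 [ 0.4698 -0.1046  0.1199] 0.26735844099998957 [ 0.4696  0.1594 -4.4963] [ 179.9721    0.0263 -166.6218]
```

View pics/wrist2.png

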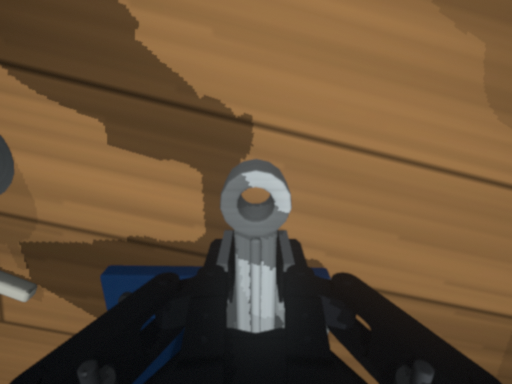

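View pics/s2c.png

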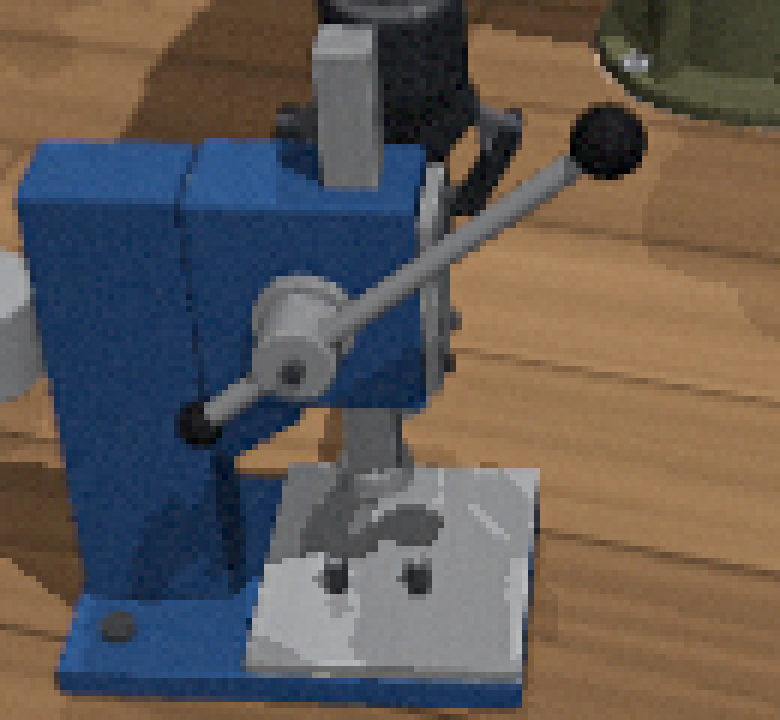

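View pics/t2c.png

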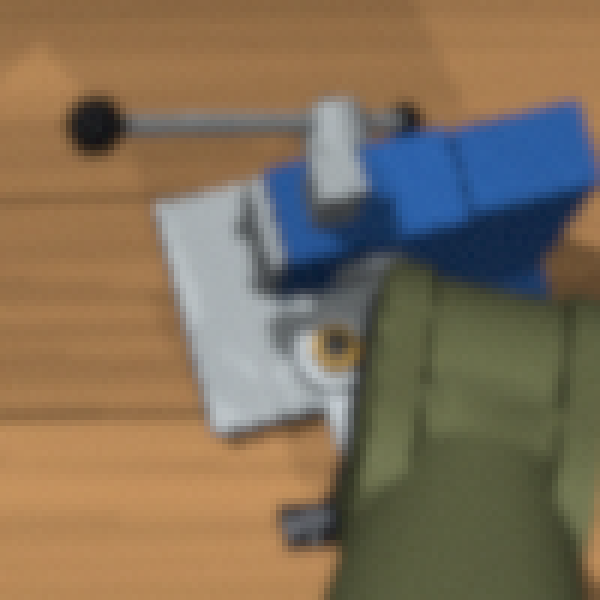

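```bash
python3 - <<'E'
from h import *
np.set_printoptions(precision=4,suppress=True)
s=dict(np.load('scene2.npz'));t=dict(np.load('top2.npz'))
c=lambda x,y:(155+x/6-.5,135+y/6-.5)
a=np.radians(13.3);ey=np.array([np.cos(a),np.sin(a)]);ex=np.array([ey[1],-ey[0]]);O=np.array([.625,-.0685])
loc=lambda P:np.array([(P[:2]-O)@ex,(P[:2]-O)@ey])
for n,p,z in[('pin+',(336,565),.05),('pin-',(418,562),.05),('c--',(539,470),.03),('c-+',(521,675),.03),('c++',(248,668),.03),('pin+bot',(337,597),.03),('pin-bot',(419,597),.03)]:
  print(n,loc(onz(s,c(*p),z)))
bt=(240+95/6-.5,150+126/6-.5);print('ball',tri(t,bt,s,c(608,142)),loc(tri(t,bt,s,c(608,142))[0]))
ct=lambda x,y:(240+x/6-.5,150+y/6-.5)
for p,z in[((155,203),.03),((215,437),.03),((337,345),.131)]:print(loc(onz(t,ct(*p),z)))
# enhanced crop
crop(s,195,205,60,50,12,'pics/pins.png')
E
```

```text
pin+ [0.0193 0.0255]
pin- [-0.0212  0.0219]
c-- [-0.0764 -0.0735]
c-+ [-0.0753  0.0786]
c++ [0.0571 0.0782]
pin+bot [0.02   0.0275]
pin-bot [-0.0212  0.0261]
ball (array([0.6541, 0.0561, 0.3195]), np.float64(0.0016439976617708238)) [-0.1145  0.057 ]
[-0.073   0.0737]
[-0.0751 -0.08  ]
[ 0.0013 -0.0588]
```

View pics/pins.png

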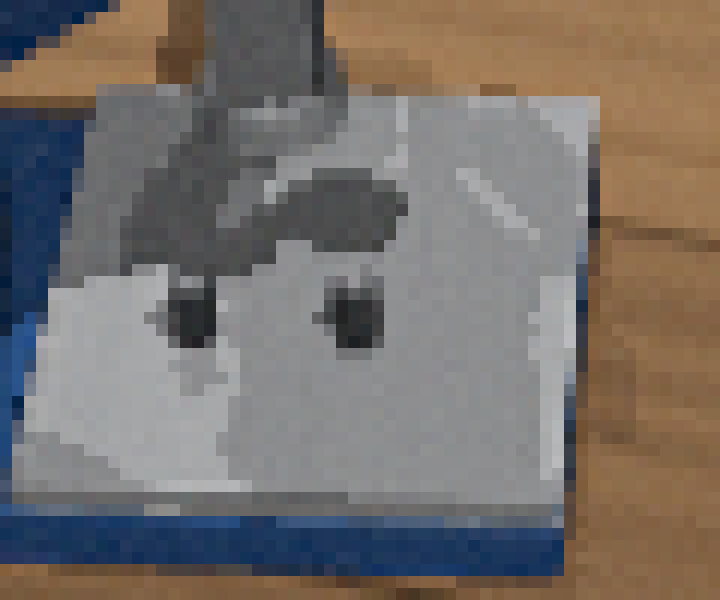

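The pins are in crop at about (190,315) and (352,318). Plate corners, pins and ball all agree with the press pose to about 1 mm in x and 3 mm in y. Now I lower the link onto the plate and slide it in.

```bash
python3 - <<'E'
from h import *
from bench import manip,optics
np.set_printoptions(precision=4,suppress=True)
a=np.radians(13.3);ey=np.array([np.cos(a),np.sin(a)]);ex=np.array([ey[1],-ey[0]]);O=np.array([.625,-.0685])-.0005*ex
def st(m):
    s=manip.read_state();P=s['ee_pos'];f=s['ft_force']
    print(m,round(s['clock'],2),'loc',(P[:2]-O)@ex,(P[:2]-O)@ey,P[2],'f',f[:2]@ex,f[:2]@ey,f[2],s['gripper_width'])
W=lambda x,y,z:[*(O+x*ex+y*ey),z]
manip.line_to(W(0,-.147,.075),attitude=[180,0,-166.7],speed=.12);st('a')
print(manip.line_to(W(0,-.147,.052),speed=.03,f_stop=4));st('touch')
z=manip.read_state()['ee_pos'][2]
z=max(z,.0555)
print(manip.line_to(W(0,-.147,z+.0005),speed=.03));st('up')
print(manip.line_to(W(0,-.112,z+.0005),speed=.06,f_stop=12));st('slide')
print(manip.line_to(W(0,-.090,z+.0005),speed=.025,f_stop=9));st('home')
for n in['scene','top']:
    d=optics.snapshot(n);np.savez(n+'3.npz',**d)
crop(dict(np.load('scene3.npz')),185,195,70,60,10,'pics/s3c.png')
crop(dict(np.load('top3.npz')),240,150,100,100,6,'pics/t3c.png')
E
```

```text
a 6.65 loc -0.00031358652554233624 -0.14708513878556215 0.07492397494286868 f 0.298011876352034 -0.4528445356936233 -3.3590018284450895 0.2624347791067599
True
touch 7.26 loc 2.07880901878126e-05 -0.14730618672395732 0.05619159719873662 f 1.0864603879553414 -0.8516353633952488 5.21841440740316 0.27059687500854107
False
up 7.51 loc 7.199975896406203e-05 -0.14711432654175272 0.05679602820676464 f 0.6976440403048837 -2.8710941104809224 1.8685657210423263 0.2650068523732242
True
slide 8.0 loc -0.00010167809147120546 -0.11992908507777286 0.05691177135225482 f 0.23620432950087214 2.5229409017774693 5.6089375066779965 0.2690354611031285
True
home 8.4 loc -0.00014345284896803625 -0.11988078205410894 0.05689891020804442 f -0.5080341967017288 -2.3666309740228186 6.564219069244493 0.268713803566344
```

View pics/s3c.png

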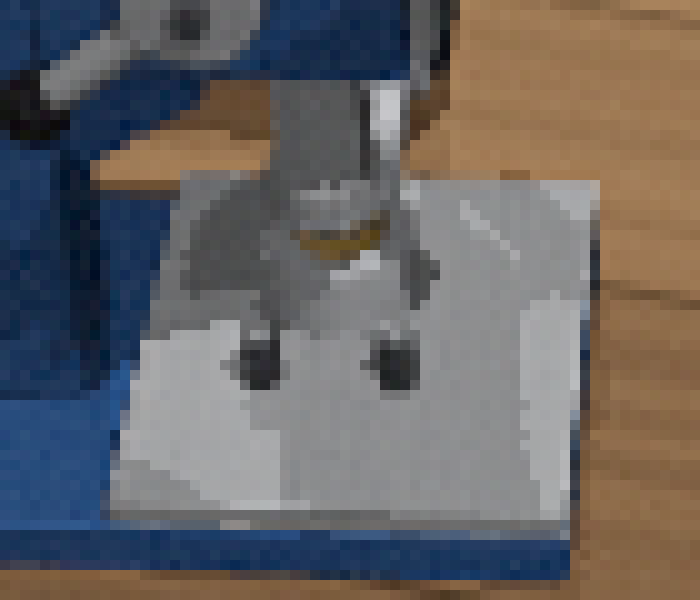

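The eye is on the plate but about 15–20 mm short of the pins at crop (258,365) and (393,365). The stop fired early, probably on sliding friction from vertical preload. I'll ease up slightly and continue.

```bash
cat > k.py <<'E'
from h import *
from bench import manip,optics
a=np.radians(13.3);ey=np.array([np.cos(a),np.sin(a)]);ex=np.array([ey[1],-ey[0]]);O=np.array([.625,-.0685])-.0005*ex
def st(m):
    s=manip.read_state();P=s['ee_pos'];f=s['ft_force']
    print(m,round(s['clock'],2),'loc',np.round([(P[:2]-O)@ex,(P[:2]-O)@ey,P[2]],4),'f',np.round([f[:2]@ex,f[:2]@ey,f[2]],1),'tq',np.round(s['wrist_torque'],2),round(s['gripper_width'],3));return s
W=lambda x,y,z:[*(O+x*ex+y*ey),z]
E
python3 - <<'E'
from k import *
manip.line_to(W(0,-.120,.0578),speed=.03);st('up')
print(manip.line_to(W(0,-.106,.0578),speed=.03,f_stop=15));st('slide')
print(manip.line_to(W(0,-.090,.0575),speed=.02,f_stop=14));st('home')
manip.hold(.2);st('settle')
d=optics.snapshot('scene');np.savez('scene4.npz',**d)
crop(d,185,195,70,60,10,'pics/s4c.png')
E
```

```text
up 8.75 loc [-1.000e-04 -1.201e-01  5.740e-02] f [ 0.5  1.9 -1.2] tq [ 0.03 -0.39  0.04] 0.268
True
slide 9.09 loc [-0.0002 -0.1151  0.0574] f [0.6 1.3 3.9] tq [ 0.06 -0.47 -0.02] 0.262
True
home 9.55 loc [-0.0003 -0.1151  0.0574] f [-1.1 -1.5  5.9] tq [ 0.04 -0.01  0.02] 0.268
settle 9.75 loc [-0.0003 -0.1151  0.0573] f [-0.5 -1.7  6. ] tq [ 0.08 -0.06  0.08] 0.267
```

View pics/s4c.png

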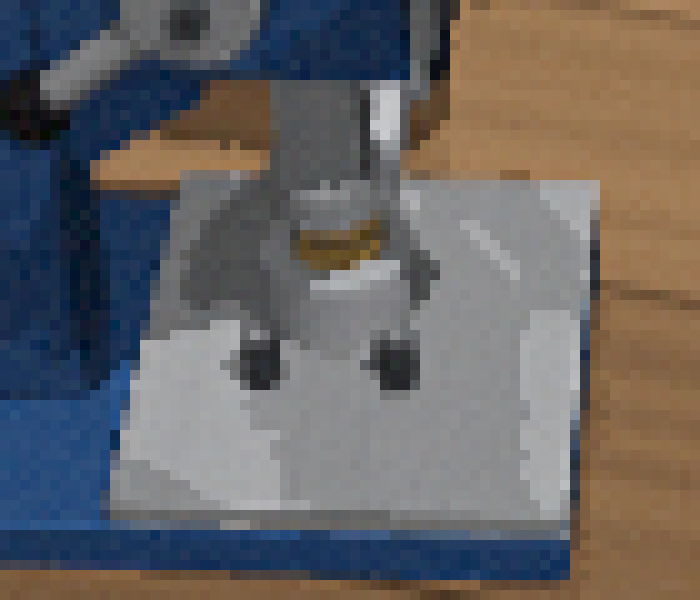

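```bash
python3 - <<'E'
from h import *
a=np.radians(13.3);ey=np.array([np.cos(a),np.sin(a)]);ex=np.array([ey[1],-ey[0]]);O=np.array([.625,-.0685])-.0005*ex
s=dict(np.load('scene4.npz'))
for x,y,z in[(0,-15+14,58),(0,14,58),(0,-15+23,58),(0,23,58),(0,-15+23,30),(0,23,30),(20.5,20.5,50),(-20.5,20.5,50),(-23,-15,58),(-23,0,58)]:
  p=proj(s,[*(O+x/1e3*ex+y/1e3*ey),z/1e3]);print((x,y,z),np.round((p-[185,195]+.5)*10))
E
```

```text
(0, -1, 58) [334. 264.]
(0, 14, 58) [329. 297.]
(0, 8, 58) [331. 284.]
(0, 23, 58) [325. 318.]
(0, 8, 30) [336. 352.]
(0, 23, 30) [331. 386.]
(20.5, 20.5, 50) [260. 330.]
(-20.5, 20.5, 50) [396. 333.]
(-23, -15, 58) [414. 235.]
(-23, 0, 58) [410. 268.]
```

The eye is still about 15 mm short, and the bush at crop x≈343 is about 2.5 mm toward press -x of the pins' midline. I'll step in small moves while watching the force.

```bash
python3 - <<'E'
from k import *
manip.line_to(W(0,-.115,.0595),speed=.03);st('up')
for y in(-.113,-.111,-.109):
    manip.line_to(W(0.001,y,.0595),speed=.02);s=st('y')
    f=s['ft_force']
    if np.hypot(f[0],f[1])>15: break
E
```

```text
up 10.05 loc [-0.0002 -0.1156  0.059 ] f [ 0.4 -0.1 -1.2] tq [ 0.01 -0.26  0.01] 0.267
y 10.31 loc [ 0.0007 -0.1139  0.059 ] f [-0.5 -0.7 -2.2] tq [0.03 0.28 0.02] 0.264
y 10.56 loc [ 0.001  -0.1109  0.0593] f [-0.4 -1.2 -3.1] tq [0.07 0.21 0.04] 0.264
y 10.81 loc [ 0.0011 -0.1086  0.0595] f [-0.4 -0.7 -3.3] tq [0.01 0.02 0.03] 0.268
```

```bash
python3 - <<'E'
from k import *
manip.line_to(W(.0025,-.107,.0585),speed=.03);st('x')
y=-.107
while y<-.092:
    y+=.0015
    manip.line_to(W(.0025,y,.0578),speed=.02);s=st('y')
    f=s['ft_force'][:2]
    if abs(f@ey)>7 or abs(f@ex)>5: break
d=optics.snapshot('scene');np.savez('scene5.npz',**d)
crop(d,185,195,70,60,10,'pics/s5c.png')
E
```

```text
x 11.06 loc [ 0.0026 -0.1066  0.0586] f [-1.2 -0.9 -1.7] tq [0.17 0.03 0.09] 0.262
y 11.31 loc [ 0.0026 -0.1055  0.0579] f [-0.3 -2.3 -1.4] tq [-0.01  0.18  0.02] 0.265
y 11.56 loc [ 0.0025 -0.1041  0.0578] f [ 0.6 -2.7  0.6] tq [-0.05  0.32  0.06] 0.264
y 11.81 loc [ 0.0024 -0.1039  0.0575] f [ 0.7 -6.7  1.5] tq [-0.24  0.91 -0.06] 0.266
y 12.06 loc [ 0.0024 -0.1039  0.0574] f [ -0.3 -11.5   5.9] tq [-0.44  1.72 -0.08] 0.264
```

View pics/s5c.png

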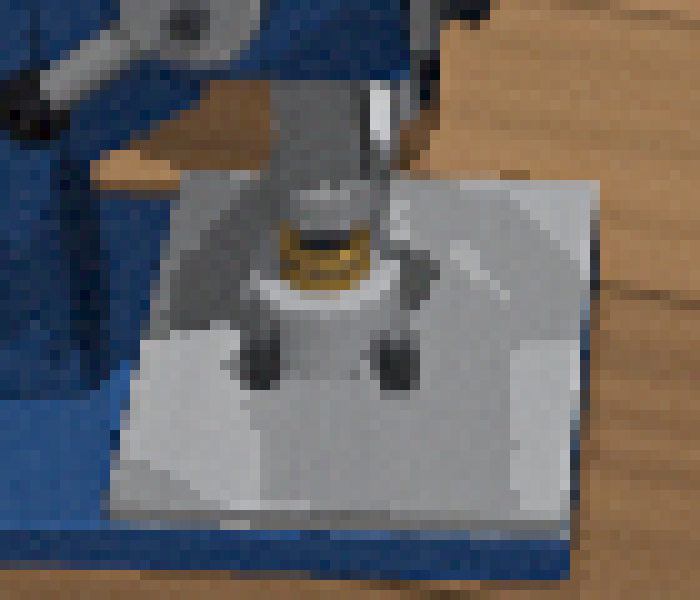

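Home: resistance rose to 11.5 N along +y with lateral force near 0. The bush at crop (326,255) is on the pins' midline, with a pin touching each side at (258,365) and (395,365). Relaxing and releasing.

```bash
python3 - <<'E'
from k import *
manip.line_to(W(.0025,-.1027,.0575),speed=.02);st('relax')
manip.release();st('open')
manip.line_to(W(.0025,-.1039,.15),speed=.12);st('up')
B=W(-.1157+.0,.058,.324)
print(manip.ik(W(-.1157,.058,.41),[180,0,103.3]),manip.ik(B,[180,0,103.3]),manip.ik(W(-.1474,.058,.147),[180,0,103.3]))
manip.line_to(W(-.06,-.15,.32),speed=.2);st('c')
for n in['scene','top']:
    d=optics.snapshot(n);np.savez(n+'6.npz',**d)
crop(dict(np.load('scene6.npz')),185,135,90,120,5,'pics/s6c.png')
crop(dict(np.load('top6.npz')),240,150,100,100,6,'pics/t6c.png')
E
```

```text
relax 12.36 loc [ 0.0024 -0.104   0.0574] f [-0.9 -6.1  3.2] tq [-0.15  0.98 -0.04] 0.266
open 12.99 loc [ 0.0025 -0.1026  0.0575] f [ 0.4  0.4 -0.3] tq [ 0.03  0.03 -0.02] 1.0
up 13.92 loc [ 0.0023 -0.1044  0.1493] f [-0.1  0.3 -0.2] tq [ 0.02  0.02 -0.05] 0.995
[ 5.05612857 25.00573363 27.58859189 92.58285826  0.         81.75612857] [ 5.05612857 23.75738615 14.62522008 80.86783393  0.         81.75612857] [ 7.80786399 26.87987449 -3.83490751 59.28521801  0.         84.50786399]
c 15.0 loc [-0.06   -0.1503  0.3189] f [0.8 0.4 0.6] tq [ 0.03 -0.07  0.02] 0.999
```

View pics/s6c.png

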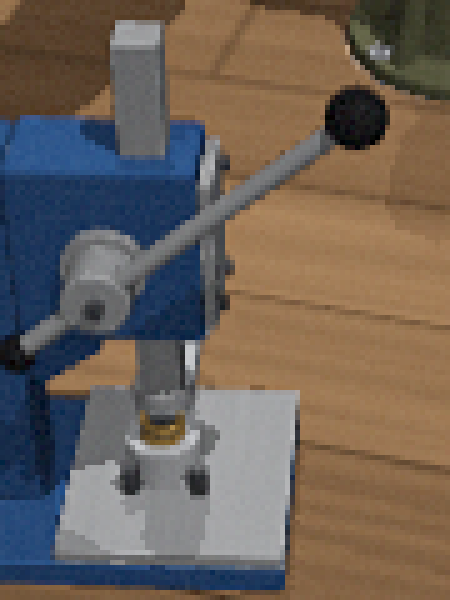

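View pics/t6c.png

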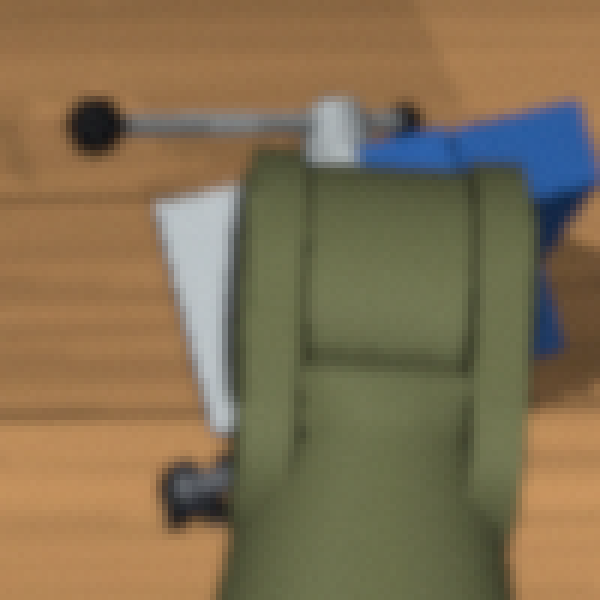

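The eye stayed home after release: bush at crop (163,428), pins (130,482) and (199,482), link untouched. Now to the lever ball.

```bash
python3 - <<'E'
from k import *
manip.movep(W(-.13,.04,.41),[180,0,103.3]);st('hover')
manip.line_to(W(-.1150,.0575,.40),speed=.15);st('above')
d=optics.snapshot('wrist');np.savez('w7.npz',**d);cv2.imwrite('pics/w7.png',d['frame'][:,:,::-1])
print(proj(d,W(-.1157,.058,.321)),proj(d,W(-.115,.057,.3195)))
E
```

```text
hover 16.66 loc [-0.1298  0.0398  0.4097] f [-0.  -0.2  0.4] tq [0.03 0.04 0.  ] 0.996
above 16.98 loc [-0.1144  0.0573  0.399 ] f [ 0.3  0.5 -0. ] tq [ 0.03  0.01 -0.01] 1.003
[255.08237937 205.52926628] [253.85747268 205.62694614]
```

View pics/w7.png

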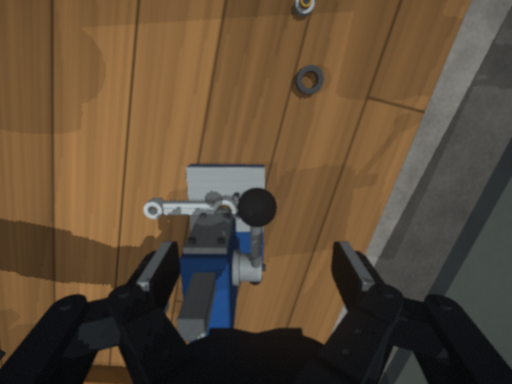

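Ball at (257,208), 1–2 mm from prediction, and the bar runs back between the fingers. Descend and grip.

```bash
python3 - <<'E'
from k import *
print(manip.line_to(W(-.1155,.0585,.324),speed=.1,f_stop=8));st('down')
manip.close_gripper(80);st('grip')
manip.hold(.2);st('h')
for n in['scene']:
    d=optics.snapshot(n);np.savez(n+'8.npz',**d)
crop(d,185,95,130,120,5,'pics/s8c.png')
E
```

```text
False
down 17.93 loc [-0.1155  0.0588  0.3249] f [ 0.2  0.7 -0. ] tq [ 0.01 -0.04 -0.  ] 0.997
grip 18.51 loc [-0.1155  0.0583  0.3247] f [-0.3 -3.5  5.3] tq [-0.06  0.71 -0.04] 0.34
h 18.71 loc [-0.1155  0.0583  0.3246] f [-0.2 -3.2  5.5] tq [-0.11  0.77  0.01] 0.336
```

View pics/s8c.png

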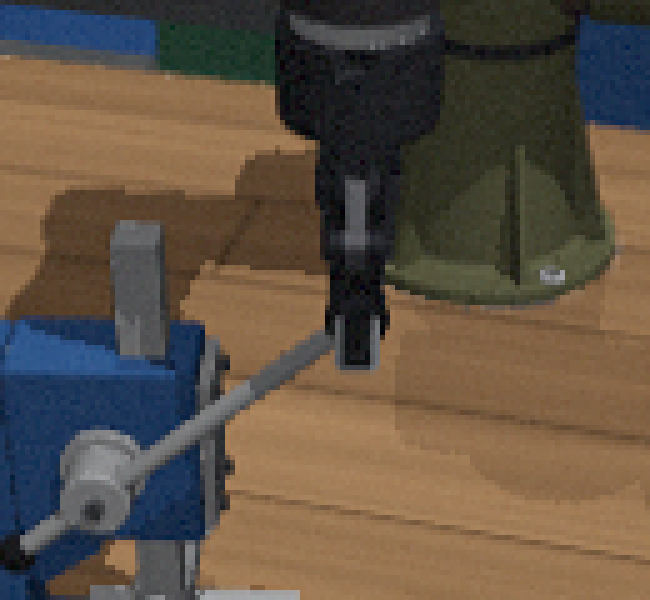

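The fingers hold the ball with the pad face around crop (357,340); the bar is free between them. Pull along the arc.

```bash
python3 - <<'E'
from k import *
manip.close_gripper(100)
s=manip.read_state();P=s['ee_pos'];x0,y0,z0=(P[:2]-O)@ex,.058,P[2]
np.save('grip.npy',[x0,y0,z0])
th=0
for th in [.1,.2,.3,.4,.5,.6,.7,.8,.85]:
    dx=-.18*(np.cos(.7-th)-np.cos(.7));dz=.18*(np.sin(.7-th)-np.sin(.7))
    manip.line_to(W(x0+dx,y0,z0+dz),speed=.06);s=st(round(th,2))
    if np.linalg.norm(s['ft_force'])>35:print('high');break
d=optics.snapshot('scene');np.savez('scene9.npz',**d);crop(d,185,135,100,120,5,'pics/s9c.png')
E
```

```text
0.1 19.42 loc [-0.1257  0.0584  0.3114] f [ 1.5 -1.5  7.5] tq [-0.84  0.44 -0.01] 0.33
0.2 19.87 loc [-0.1352  0.0585  0.2964] f [ 0.6 -2.7  8. ] tq [-0.85  0.37  0.33] 0.329
0.3 20.32 loc [-0.1481  0.0583  0.2806] f [ 6.2 -4.7  8.8] tq [ 0.48  0.55 -2.05] 0.326
0.4 20.77 loc [-0.172   0.0589  0.2664] f [-72.1  -5.5  29.1] tq [13.79  4.3   0.02] 0.021
high
```

View pics/s9c.png

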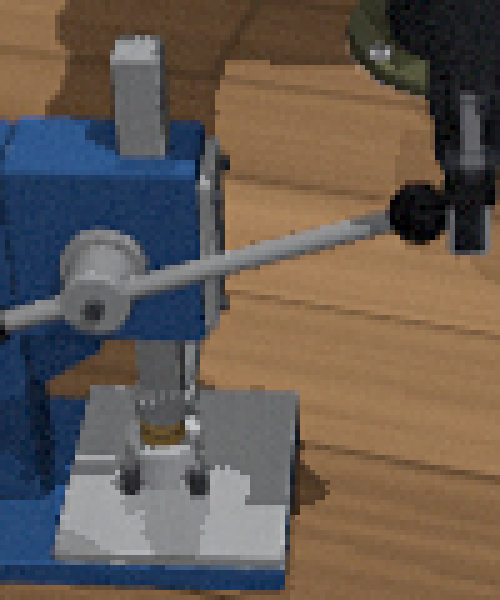

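The ball squeezed out: the fingers are shut at crop (470,225) beside the ball at (418,213), so I gripped a few mm off centre (toward -x). Reading the state, and checking whether the tool can tilt along with the lever so the ball doesn't have to turn in the pads.

```bash
python3 - <<'E'
from k import *
from scipy.spatial.transform import Rotation as R
s=st('now');print(s['tau'])
R0=R.from_euler('xyz',[180,0,103.3],degrees=True)
yax=np.array([*ey,0])
for th in[0,.25,.52,.8,1.045]:
  for k in(0,.5,1):
    lean=(.52-th)*k   # lever raised -> lean to +x ; rotation about press y by +lean moves z->+x
    r=(R.from_rotvec(yax*lean)*R0)
    gz=r.apply([0,0,1])
    b=np.array(W(.022-.18*np.cos(.7-th),.058,.205+.18*np.sin(.7-th)))
    q=manip.ik(b-.003*gz,list(r.as_euler('xyz',degrees=True)))
    print(th,k,None if q is None else np.round(q,1))
E
```

```text
now 20.82 loc [-0.1716  0.0597  0.2669] f [-65.6  -5.9  27.6] tq [12.24  4.24  0.02] 0.005
[-42.42024422 -42.0240891   27.24330783  -4.77644831 -19.47837889
  -0.14104738]
0 0 [ 5.1 23.8 14.6 80.9  0.  81.8]
0 0.5 [-1.7 26.8 17.9 85.  14.4 74.5]
0 1 [-7.7 32.  21.7 91.3 27.6 66.2]
0.25 0 [ 7.2 23.5  9.5 75.9  0.  83.9]
0.25 0.5 [ 3.5 24.6 10.7 77.4  7.6 80.2]
0.25 1 [ 0.1 26.3 12.1 79.4 15.  76.3]
0.52 0 [ 8.5 24.   4.2 70.2  0.  85.2]
0.52 0.5 [ 8.5 24.   4.2 70.2  0.  85.2]
0.52 1 [ 8.5 24.   4.2 70.2  0.  85.2]
0.8 0 [ 8.7 25.3 -0.5 64.2  0.  85.4]
0.8 0.5 [12.5 25.1 -1.1 63.6 -8.  89.2]
0.8 1 [ 16.2  25.7  -1.4  63.7 -16.   93.1]
1.045 0 [ 7.8 26.9 -3.8 59.3  0.  84.5]
1.045 0.5 [ 14.9  27.1  -4.9  58.4 -15.   91.7]
1.045 1 [ 21.5  30.2  -4.4  60.1 -29.7  99.5]
```

Co-rotation is reachable with wide joint margins. I'll back off toward -x so the lever can spring up freely, then regrip with the tool leaning with the lever so the ball doesn't spin in the pads.

```bash
cat >> k.py <<'E'
from scipy.spatial.transform import Rotation as R
R0=R.from_euler('xyz',[180,0,103.3],degrees=True);yax=np.array([*ey,0])
def pose(th,lean,back=0,bx=0.,by=.058,bz=0.):
    """TCP pose with grasp point at the ball for lever th; bx,bz = ball offset correction"""
    r=R.from_rotvec(yax*lean)*R0;gz=r.apply([0,0,1])
    b=np.array(W(.022-.18*np.cos(.7-th)+bx,by,.205+.18*np.sin(.7-th)+bz))
    return list(b-(.003+back)*gz),list(r.as_euler('xyz',degrees=True))
E
python3 - <<'E'
from k import *
manip.line_to(W(-.19,.058,.267),speed=.1);st('away')
manip.line_to(W(-.215,.058,.30),speed=.15);st('away2')
manip.release()
manip.line_to(W(-.20,.058,.42),speed=.2);st('up')
p,o=pose(0,.52,.08);print(p,o)
manip.movep(p,o);s=st('pre');print(s['eef_rot'])
d=optics.snapshot('scene');np.savez('scene10.npz',**d);crop(d,185,75,120,180,4-1,'pics/s10c.png')
d=optics.snapshot('wrist');np.savez('w10.npz',**d);cv2.imwrite('pics/w10.png',d['frame'][:,:,::-1])
print(proj(d,W(-.1157,.058,.321)))
E
```

```text
away 21.38 loc [-0.1891  0.0578  0.2663] f [ 0.1 -0.6  0.1] tq [-0.   -0.01  0.03] 0.002
away2 21.8 loc [-0.2143  0.0583  0.3   ] f [-0.2 -0.2 -0.4] tq [-0.01  0.01 -0.02] 0.0
up 23.34 loc [-0.2     0.058   0.4191] f [ 0.5  0.  -1.1] tq [-0.04  0.03 -0.01] 0.998
[np.float64(0.6642066230644545), np.float64(0.01776370541997762), np.float64(0.39298817561602933)] [np.float64(180.0), np.float64(-29.79380534680281), np.float64(103.29999999999998)]
pre 23.92 loc [-0.0723  0.0574  0.3901] f [-0.9 -0.1  0.6] tq [-0.41 -0.08 -0.04] 1.0
[-179.70316213  -29.91417758  102.93972867]
[254.31359703 204.87344195]
```

View pics/s10c.png

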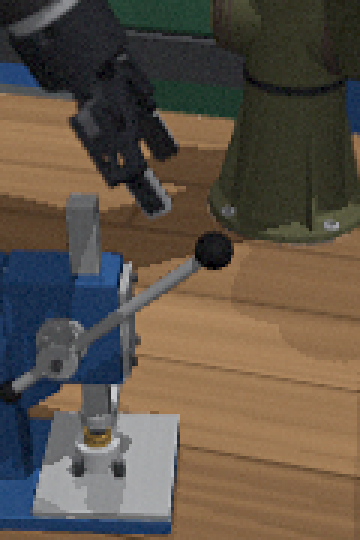

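View pics/w10.png

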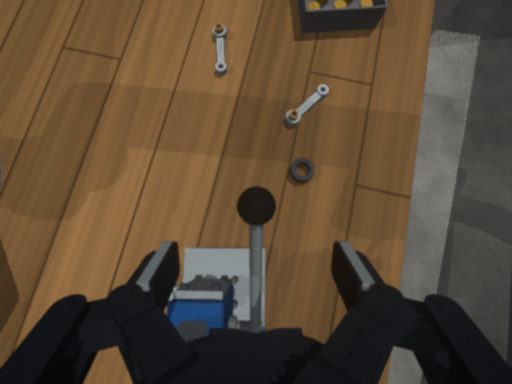

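The lever is back at its upper stop with the ball at wrist (256,206), 2 px from prediction, and the link is still in the pins. Approach along the tool axis and grip.

```bash
python3 - <<'E'
from k import *
p,o=pose(0,.52,0,bx=.0008,by=.0585)
print(manip.line_to(p,o,speed=.1,f_stop=8));st('in')
manip.close_gripper(70);s=st('grip')
manip.hold(.1)
d=optics.snapshot('wrist');np.savez('w11.npz',**d);cv2.imwrite('pics/w11.png',d['frame'][:,:,::-1])
d=optics.snapshot('scene');np.savez('scene11.npz',**d);crop(d,185,95,130,120,5,'pics/s11c.png')
E
```

```text
False
in 24.97 loc [-0.1136  0.0587  0.3245] f [-0.2  0.5  1.1] tq [-0.53 -0.09  0.04] 1.004
grip 25.53 loc [-0.113   0.0582  0.3239] f [ 1.7 -2.6  3.1] tq [-0.66  0.42  0.31] 0.341
```

View pics/s11c.png

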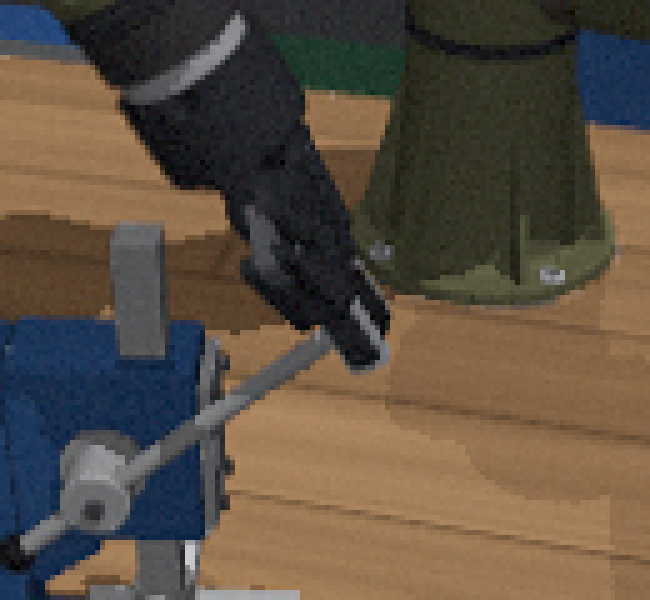

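View pics/w11.png

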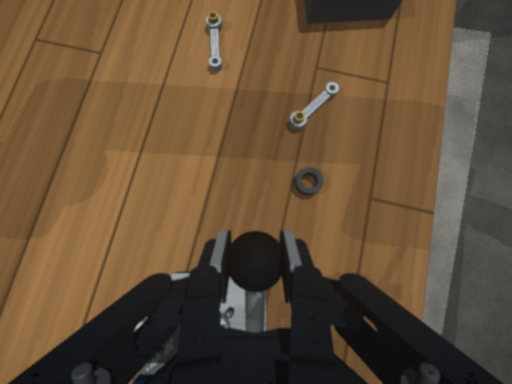

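Well gripped: ball at wrist (256,261) squarely between the pads. Pull with co-rotation, stopping on any drift.

```bash
python3 - <<'E'
from k import *
for th in np.arange(.08,.60,.08):
    p,o=pose(th,.52-th,0,bx=.0012,by=.0582)
    manip.line_to(p,o,speed=.06);s=st(round(th,2))
    e=np.linalg.norm(s['ee_pos']-p)
    if e>.004 or np.linalg.norm(s['ft_force'])>30 or s['gripper_width']<.31:print('stop',e);break
d=optics.snapshot('wrist');np.savez('w12.npz',**d);cv2.imwrite('pics/w12.png',d['frame'][:,:,::-1])
d=optics.snapshot('scene');np.savez('scene12.npz',**d);crop(d,185,135,110,120,5,'pics/s12c.png')
E
```

```text
0.08 26.12 loc [-0.1222  0.0583  0.3126] f [ 3.8 -0.5  3.6] tq [-0.73  0.09  0.17] 0.341
0.16 26.51 loc [-0.1302  0.0584  0.3007] f [1.8 0.3 4.5] tq [-0.47  0.08  0.08] 0.336
0.24 26.9 loc [-0.1373  0.0585  0.2882] f [ 1.  -0.3  5.4] tq [-0.23  0.02 -0.01] 0.334
0.32 27.29 loc [-0.1434  0.0585  0.2752] f [0.6 1.4 5.8] tq [-0.06 -0.1  -0.05] 0.341
0.4 27.68 loc [-0.1484  0.0586  0.2618] f [-0.6  1.5  6.5] tq [ 0.07 -0.13 -0.03] 0.341
0.48 28.07 loc [-0.1524  0.0586  0.2479] f [-1.1  3.1  5.3] tq [ 0.22 -0.15 -0.02] 0.339
0.56 28.47 loc [-0.1553  0.0587  0.2338] f [-1.9  2.8  4.7] tq [ 0.41 -0.14 -0.03] 0.338
```

View pics/w12.png

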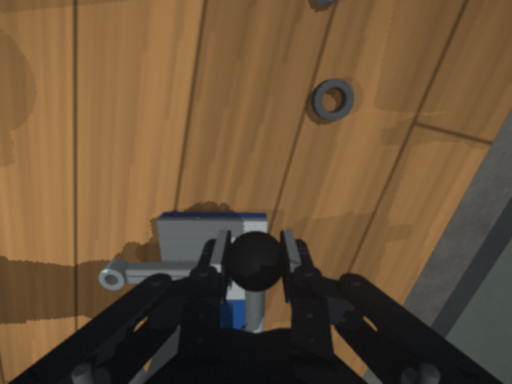

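View pics/s12c.png

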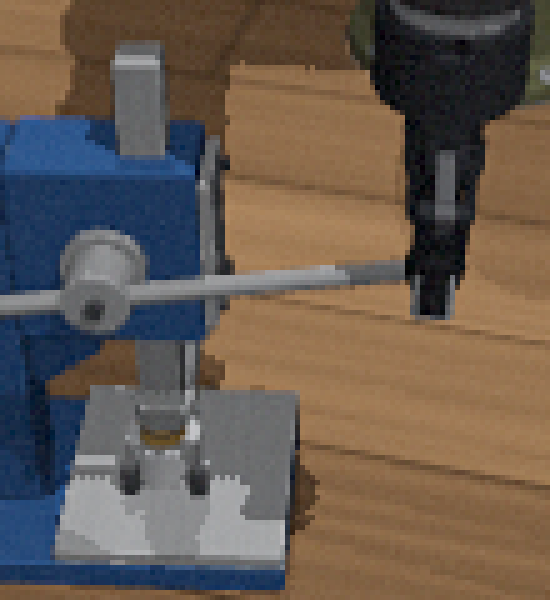

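No slip: the ball is still at (256,261) in the wrist view, and the nose now meets the bush. Continue to 1.0, then look.

```bash
python3 - <<'E'
from k import *
for th in [.64,.72,.80,.88,.95,1.0]:
    p,o=pose(th,.52-th,0,bx=.0012,by=.0582)
    manip.line_to(p,o,speed=.05);s=st(round(th,2))
    e=s['ee_pos']-p
    if np.linalg.norm(e)>.005 or np.linalg.norm(s['ft_force'])>35 or s['gripper_width']<.31:print('stop',e);break
print(e)
d=optics.snapshot('wrist');np.savez('w13.npz',**d);cv2.imwrite('pics/w13.png',d['frame'][:,:,::-1])
d=optics.snapshot('scene');np.savez('scene13.npz',**d);crop(d,185,135,110,120,5,'pics/s13c.png');crop(d,200,205,40,35,16,'pics/s13d.png')
E
```

```text
0.64 29.01 loc [-0.157   0.0587  0.2195] f [-2.5  3.2  6.4] tq [ 0.53 -0.15  0.01] 0.338
0.72 29.45 loc [-0.1576  0.0586  0.2053] f [-4.1  2.4  6.3] tq [ 0.62 -0.09  0.04] 0.337
0.8 29.89 loc [-0.157   0.0587  0.1909] f [-4.   2.8  7.1] tq [ 0.67 -0.03  0.02] 0.338
0.88 30.33 loc [-0.1553  0.0586  0.1764] f [-4.   2.4  7. ] tq [ 0.7   0.13 -0.  ] 0.34
0.95 30.73 loc [-0.1528  0.0586  0.1639] f [-5.4  2.4  7.4] tq [0.76 0.14 0.05] 0.333
1.0 31.07 loc [-0.1505  0.0586  0.1551] f [-5.6  2.2  8.3] tq [ 0.72  0.18 -0.04] 0.34
[0.00031264 0.00041207 0.00060628]
```

View pics/w13.png

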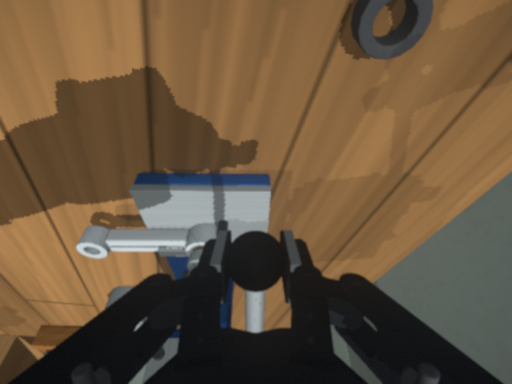

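View pics/s13c.png

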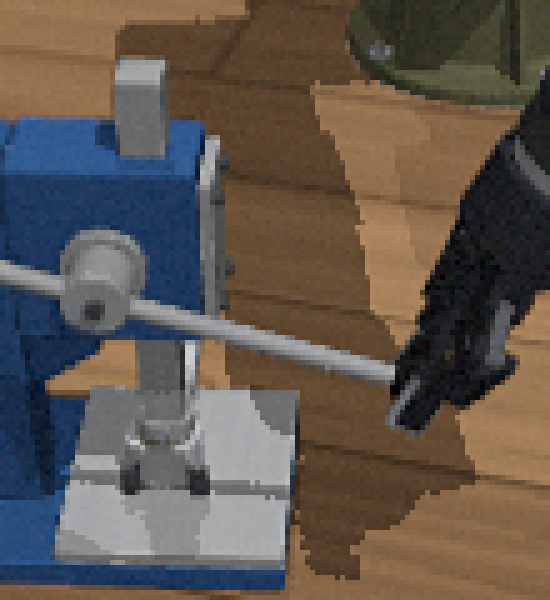

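View pics/s13d.png

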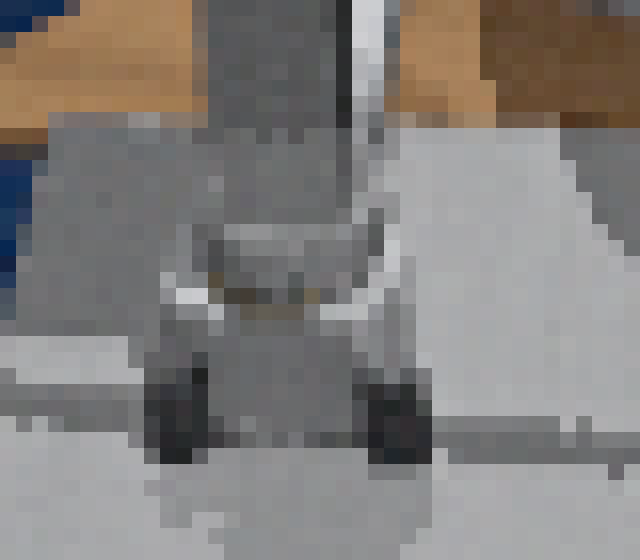

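```bash
python3 - <<'E'
from k import *
a=dict(np.load('scene6.npz'));b=dict(np.load('scene13.npz'))
ga=cv2.cvtColor(a['frame'],cv2.COLOR_RGB2GRAY).astype(np.float32);gb=cv2.cvtColor(b['frame'],cv2.COLOR_RGB2GRAY).astype(np.float32)
# template: top of ram at rest
tpl=ga[137:150,205:221]
reg=gb[135:170,202:226]
r=cv2.matchTemplate(reg,tpl,cv2.TM_CCOEFF_NORMED);_,v,_,l=cv2.minMaxLoc(r)
y=l[1];c=r[y-1:y+2,l[0]];sub=(c[0]-c[2])/(2*(c[0]-2*c[1]+c[2]))
print('shift px',y+sub+135-137,l[0]+202-205,v)
for h in(.020,.021,.022,.023,.024):print(h,proj(a,W(0,0,.333-h))-proj(a,W(0,0,.333)))
# lever bar line in scene13
crop(b,205,180,65,40,12,'pics/lev.png')
for th in(.95,1.0,1.045,1.1):
  print(th,[ (proj(b,W(.022-rr*np.cos(.7-th),.058,.205+rr*np.sin(.7-th)))).round(1) for rr in(.03,.15)])
E
```

```text
shift px 7.3285217 1 0.6593443751335144
0.02 [0.49966011 6.73305796]
0.021 [0.52439547 7.06546183]
0.022 [0.54910737 7.39746529]
0.023 [0.57379583 7.72906889]
0.024 [0.59846088 8.06027322]
0.95 [array([215.1, 196.6]), array([258.7, 206.1])]
1.0 [array([215., 197.]), array([257.9, 208.1])]
1.045 [array([214.9, 197.4]), array([257.1, 209.9])]
1.1 [array([214.7, 197.8]), array([256., 212.])]
```

View pics/lev.png

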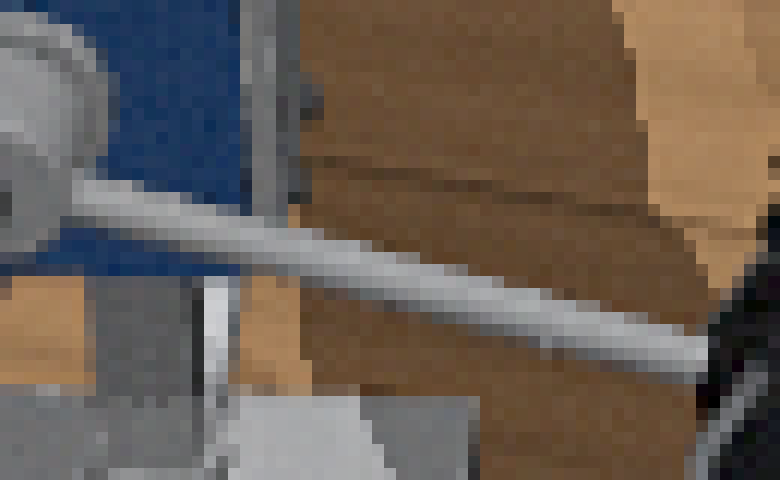

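The bar slope (0.256, predicted 0.259) and the ram's drop (about 21.8 mm) both give a lever value of about 1.0, matching the TCP. Now the last 0.045 rad.

```bash
python3 - <<'E'
from k import *
for th in [1.03,1.048]:
    p,o=pose(th,.52-th,0,bx=.0012,by=.0582)
    manip.line_to(p,o,speed=.03);s=st(th);print(s['ee_pos']-p)
manip.hold(.5);st('hold')
a=dict(np.load('scene6.npz'));b=optics.snapshot('scene');np.savez('scene14.npz',**b);w=optics.snapshot('wrist');cv2.imwrite('pics/w14.png',w['frame'][:,:,::-1])
ga=cv2.cvtColor(a['frame'],cv2.COLOR_RGB2GRAY).astype(np.float32);gb=cv2.cvtColor(b['frame'],cv2.COLOR_RGB2GRAY).astype(np.float32)
r=cv2.matchTemplate(gb[135:170,202:226],ga[137:150,205:221],cv2.TM_CCOEFF_NORMED);_,v,_,l=cv2.minMaxLoc(r)
y=l[1];c=r[y-1:y+2,l[0]];print('shift',y-2+(c[0]-c[2])/(2*(c[0]-2*c[1]+c[2])),v)
i=np.hstack([cv2.resize(b['frame'][y0:y0+40,x0:x0+40,::-1],None,fx=10,fy=10,interpolation=cv2.INTER_NEAREST) for x0,y0 in((200,200),(225,185))])
cv2.imwrite('pics/f14.png',i);crop(b,205,180,65,40,12,'pics/lev14.png')
E
```

```text
1.03 31.5 loc [-0.149   0.0586  0.15  ] f [-7.   1.5  8.1] tq [ 0.79  0.26 -0.05] 0.342
[0.00029654 0.00048353 0.00074186]
1.048 31.76 loc [-0.1479  0.0586  0.147 ] f [-7.5  0.9  8.3] tq [ 0.82  0.3  -0.1 ] 0.335
[0.00028306 0.00047623 0.00078553]
hold 32.26 loc [-0.1479  0.0586  0.1471] f [-7.   1.8  8.1] tq [ 0.81  0.3  -0.06] 0.338
shift 7.831253 0.6583565473556519
```

View pics/f14.png

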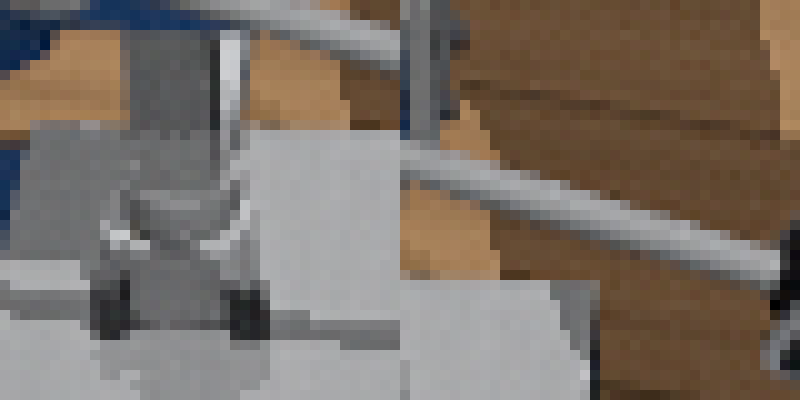

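View pics/lev14.png

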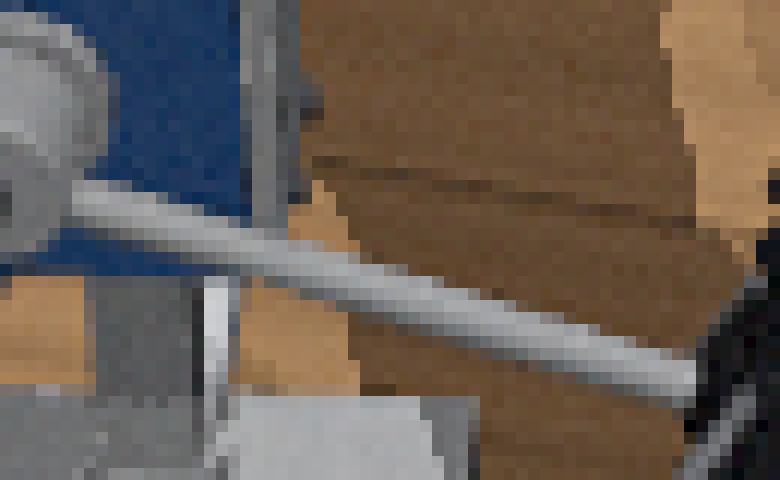

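View pics/w14.png

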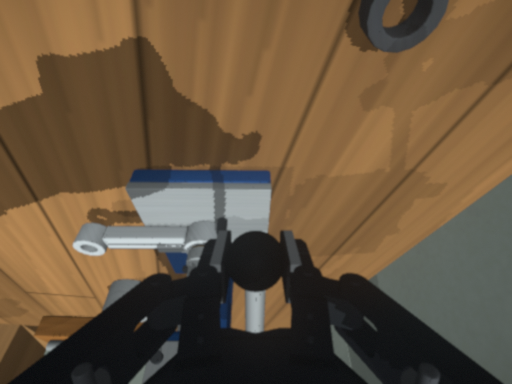

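The lever reads about 1.05 by three estimates: bar slope 0.302 (predicted 0.296 at 1.045), ram drop about 23.3 mm, and TCP about 1.044. The brass is hidden under the nose, the eye sits between the pins at crop (110,310) and (248,310), and the ball is still firmly in the pads. Handing in.

```bash
python3 -c "
from k import *
manip.job_done();st('end')"
```

```text
the job is handed in; nothing more can be done
the job is handed in; nothing more can be done
```

The job is handed in: the link arm's large eye is home against both stop pins and released. The lever is held at the mark by its gripped ball end, at about 32 s of the 61 s.

- **Seating the link:** I gripped the 135 mm link by its web, laid it on the plate and slid it in. Twice the slide stopped short on its force limit, so I finished it in small steps, shifting the eye about 2.5 mm sideways. It then came up against about 11 N with almost no sideways force. The pictures before and after release show the eye between both pins.
- **Failed first pull:** on my first pull the ball squeezed out of the fingers at about 0.4 rad, before the nose reached the bush. The wrist force rose briefly to about 78 N (limit 120 N). I couldn't tell whether any of that pressed on the gripper's body, which is limited to 40 N; the picture showed only the fingertips against the ball. The lever sprang back to its stop, and the link stayed in place.
- **Second pull:** I gripped the ball again and tilted the tool along with the lever, which worked without any slip.
- **Final checks:** the arm position gives a lever value of about 1.044, the bar's slope about 1.05 and the ram's drop (23.3 mm) about 1.06, against the mark of 1.045. At the mark the nose hides the groove, so I judged its level from these readings, not by sight.
- **Other things on the bench:** the arm did not touch any of them on purpose, and I did not check their positions at the end.

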